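# Tip a deburred cover plate out of its nest and lay it in the tray

### The arm

A 6-joint arm with a two-finger parallel gripper is mounted at the origin on the work surface. World frame = base frame: x ahead of the robot, y to its left, z up, the work surface at z = 0. Lengths are in m, angles in rad, forces in N, time in s.
With the tool pointing down it reaches from about 0.35 to 0.875 m from the base axis. Payload 15.5 kg.
Tool frame: the origin (TCP) lies between the finger pads; the fingertips stand 8 mm ahead of it and the grasp point (between the pads) lies 11 mm behind it (manip.nose_length is the distance from the TCP to the fingertips, in m); x points along the fingers, z is the direction in which the jaws open and shut, and the axes are right-handed (so a half turn about x gives the same grasp; the last joint's range is limited). The gripper opens to 85 mm and grips with 20 to 120 N. Pads are 22 mm wide; open, the fingers measure 114 mm over their backs; the gripper's body (76 mm by 85 mm) begins 54 mm behind the grasp point. The pads swing forward as they close: fully open they stand 13 mm farther back than shut.
Start: joints at [-1.379, 0.494, 1.345, -0, 1.302, -0.096], TCP at [0.177, -0.599, 0.239] pointing down, gripper open.
Joint ranges: [-2.91, 2.91], [-0.82, 2.16], [0.22, 2.67], [-1.22, 4.37], [0.12, 2.79], [-3.08, 3.08]. Speed limits (rad/s): [1.89, 1.89, 2.57, 3.01, 3.01, 3.01].

### API

Orientations are given as a rotation vector (axis times angle).
In Python, from plant import get_state, cams, close_job, manip gives the robot as it stands.
- The arm moves only by the tool drive_tool, never from a script. Its argument "steps" is a list of rows, each a list of 7 numbers: the gripper's target within -1 to 1 (fully open at 1, half-way at 0, shut at -1), then the shift along the tool's x, y, z scaled (see below), then the turn, a rotation vector about the tool's x, y, z scaled (see below). A call has exactly 5 rows; each row shifts and turns the commanded pose from where the row before left it, along the tool's axes as they then stand; what a row does not reach is not made up. The controller multiplies each number of a shift by 20 mm and each number of a turn by pi rad. A row lasts 1/8 s, in which the tool goes at most 62.5 mm and 10.7 degrees, less where a joint would pass 70% of its speed; a pose out of reach is approached as far as the arm can. A call with a number of a shift or a turn outside -1 to 1 is refused whole. A call with a gripper value outside its range is refused whole. The fingers move at their own pace and stop on an object; "newtons" is the grip in N (left out, the last holds). Time passes only in rows, so rows that do not move let the fingers close, or fill a call up. It gives the time, the measured TCP pose, the force and the opening at its end, in the units of the state.
- get_state(): the state, without advancing time (a new reading comes with each control period).
- cams.snapshot(name): name is "side" or "top"; returns (picture, depth): 420x560x3 uint8, red, green, blue; 420x560 float32, m along the optical axis (not along the pixel's ray), 0 where there is no reading.
- cams.camera_model(name): a dict with "vertical_fov" (degrees; the focal length in pixels is half the picture's height over the tangent of half this angle, whatever the lens; pixels are square), "cx", "cy" (the principal point, pixels), "T" (4x4, takes a point from camera to world coordinates). Camera axes: x right, y up, looking along -z (the intrinsics and any distortion apply to the point x, -y, -z); pixel columns grow to the right and rows downward; lengths in m; the calibration is good to about 2 mm. A picture is of the moment at which its call begins. camera_model takes no time and is no camera call.
- close_job(): hands the job in, once; it reports no verdict.
The state is a dict: "clock": time; "joints": joint angles; "qd": joint speeds; "joint_efforts": joint torques, N m; "eef_pos": TCP position; "ee_rot": TCP orientation; "force": force on the tool from outside, world axes, zero at the start; "torque": the same for the moment, N m; "width": finger opening in m.
Only numpy, scipy, OpenCV 4.12 (cv2) and the standard library are available. Lean on these libraries where they do the work, as an engineer would, in place of code of your own. Each camera call takes 0.05 s, during which the arm holds its last target. There are 200 camera calls.

### The job

The flat aluminium cover plate in the green deburring nest is finished. Press down on its end between the two yellow marks until the plate has tipped up fully and stays up, then take it by the raised end, lift it clear of the nest and lay it flat on the floor of the black tray, setting it down rather than dropping it. Let go of it there and leave the hammer, the brush and the casting where they are.

Things in the scene. Friction and masses are not known exactly. Their poses are not given: they have to be found in the camera images.
- nest: Green nest, fixed. Origin: centre of its underside on the bench; x its long axis, z up. Base 200 x 92 x 10 mm with two cheeks 170 mm long (x), 65 mm high, at y = +-28 to +-46 mm; the 56 mm well between them is open at both ends. Yellow marks on top of the cheeks show the pressing end, x = -36 to -80 mm. In the well a rocking rest, pivoted across (along y) at x = 0, 56 mm up, carries the plate.
- rest (a joint): Angle of the rocking rest (steel bar 170 x 50 x 6 mm, a 4.5 mm lip at each end) in rad: 0 level (start), 0.5 fully tipped at its stop. Grows as the -x (yellow) end goes down and the +x end rises; it cannot tip the other way. Stiff by friction: about 0.3 N m moves it (some 5 N, 60 mm from the pivot), and it stays where it is left.
- plate: Flat aluminium cover plate 160 x 50 x 6 mm, about 0.13 kg, dark bolt holes. Origin: its centre, mid-thickness; x long, z its normal. Starts level on the rest, x along the nest's x, top 65 mm above the bench, flush with the cheeks, so its sides cannot be gripped. Fully tipped, its +x end stands about 38 mm above the cheeks, to be gripped across its 50 mm width from above or along its normal.
- tray: Open black plastic tray, 250 (x) x 190 (y) x 45 mm high outside, walls and floor 6 mm thick, fixed to the bench. Origin: centre of its underside on the bench. The plate lies flat anywhere on its floor.
- hammer: Bystander: a hammer 280 mm long lying on the bench, to be left alone. Origin near the middle of it, on the bench.
- brush: Bystander: a flat brush with a wooden handle, 220 mm long, lying on the bench, to be left alone. Origin near the middle of it, on the bench.
- casting: Bystander: a grey bell-shaped casting, 150 mm across and 88 mm high, standing on the bench, to be left alone. Origin: centre of its underside.
There are look-alikes about, which are no part of the job. Of the things like the nest, leave any that is red; of the rest the larger one is meant.

How it is judged:
By the outcome, as a careful person would: the job done as asked, in the order asked, and still so for the second after the job is handed in, with the robot touching nothing.
It also fails if it takes over 58 s, if anything falls off the work surface, if the arm or the gripper's body presses on something with over 40 N, if the wrist force passes 120 N, or if a joint passes its speed limit or range.

## Working session

There is one attempt and no reset: what is moved stays moved. The work goes in short steps, Python scripts to look and compute and a tool call to move; the robot and the scene stay as the last step left them, time stands still between calls to the robot, and variables do not carry over. Pictures are saved under pics/ and viewed, about 8 in all and at most 12, crops included, and the job is handed in when it is done.

Besides the shell and the picture viewer there is one more tool, called after "Emit:" as name(argument=value, ...), one argument or row to a line, values as JSON. drive_tool: Moves the arm, as the interface text tells. Shifts and turns lie within -1 to 1; 1 stands for 20 mm of shift or pi rad of turn. Its arguments: {"type":"object","properties":{"steps":{"type":"array","items":{"type":"array","items":{"type":"number"}}},"newtons":{"type":"number"}},"required":["steps"]}

```bash
mkdir -p pics; ls
python3 - <<'E'
from plant import get_state, cams, manip
import cv2,numpy as np
print(get_state()); print(manip.nose_length)
for n in("side","top"):
    p,d=cams.snapshot(n); cv2.imwrite(f"pics/{n}0.png",p[:,:,::-1]); np.savez(f"pics/{n}0.npz",p=p,d=d)
    print(n,cams.camera_model(n), (d>0).mean())
E
```

```text
pics
{'clock': 0.0, 'joints': array([-1.37849551e+00,  4.94199119e-01,  1.34611297e+00, -1.33690680e-05,
        1.30251404e+00, -9.54958500e-02]), 'qd': array([-3.76378405e-04, -2.72136479e-03,  7.01806865e-04, -4.15343205e-05,
       -1.02432286e-03,  4.34296725e-04]), 'joint_efforts': array([ 3.81241125e-04, -8.82149291e+01, -3.83861804e+01, -7.22125105e-05,
        1.01066893e-02,  9.79089918e-06]), 'eef_pos': array([ 0.17733527, -0.59895353,  0.2386965 ]), 'ee_rot': array([ 0.99543703,  1.33265732, -0.99407483]), 'force': array([ 0.36244792, -0.11464738, -0.21800266]), 'torque': array([-0.01271853, -0.03011073, -0.0183421 ]), 'width': 0.08595663375299241}
0.008
side {'vertical_fov': 57.02111965080371, 'cx': 282.7749655601306, 'cy': 208.4829313157987, 'T': array([[-0.99204995,  0.06559811, -0.10739547,  0.41437696],
       [-0.12539338, -0.58747682,  0.799467  ,  0.89437857],
       [-0.01064882,  0.80657788,  0.59103192,  0.72891873],
       [ 0.        ,  0.        ,  0.        ,  1.        ]])} 0.9960416666666667
top {'vertical_fov': 54.2622370144599, 'cx': 276.90364346530026, 'cy': 212.7440229477791, 'T': array([[ 0.02172697,  0.98496759, -0.17136742,  0.29204654],
       [-0.99974704,  0.02240169,  0.00200425,  0.01480773],
       [ 0.00581304,  0.17128052,  0.98520515,  1.5317738 ],
       [ 0.        ,  0.        ,  0.        ,  1.        ]])} 0.9964285714285714
```

View pics/side0.png

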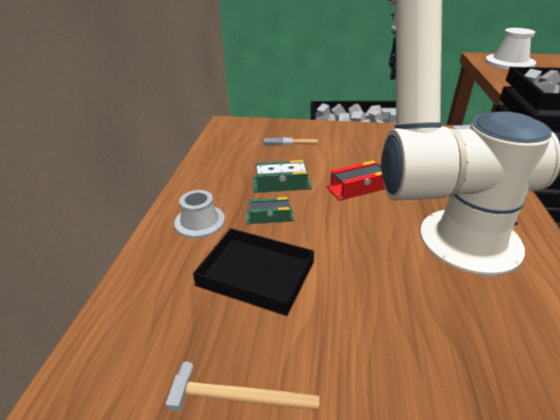

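View pics/top0.png

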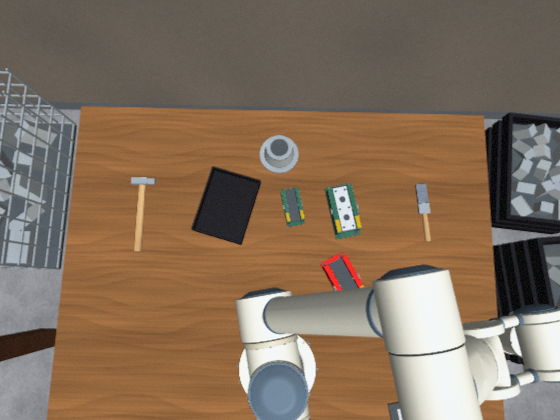

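The top view shows the large green nest with the light plate at about (344,210), with its yellow marks at the near (-x world) end around row 228. The tray is at (227,205). The small green nest (291,206), the red one (343,272), the casting (279,153), the brush (424,210) and the hammer (140,215) are to be left alone. The side view shows the nest at (281,175) and the tray at (255,268).

```bash
cat > h.py <<'E'
import numpy as np, cv2
from plant import cams, get_state
from scipy.spatial.transform import Rotation as R
def ray(n,uv):
    m=cams.camera_model(n); f=210/np.tan(np.radians(m["vertical_fov"]/2)); uv=np.atleast_2d(np.float64(uv))
    d=np.c_[(uv[:,0]-m["cx"])/f,-(uv[:,1]-m["cy"])/f,-np.ones(len(uv))]
    return m["T"][:3,3],d@m["T"][:3,:3].T
def onz(n,uv,z):
    o,d=ray(n,uv); return o+d*((z-o[2])/d[:,2])[:,None]
def dep(n,uv,d):   # depth along axis
    o,r=ray(n,uv); uv=np.int32(np.round(np.atleast_2d(uv))); return o+r*d[uv[:,1],uv[:,0]][:,None]
def tri(a,b):
    o1,d1=ray("side",a);o2,d2=ray("top",b); d1,d2=d1[0],d2[0]
    s=np.linalg.lstsq(np.c_[d1,-d2],o2-o1,rcond=None)[0]; p,q=o1+s[0]*d1,o2+s[1]*d2
    return (p+q)/2,np.linalg.norm(p-q)
def mask(p,kind,box):
    h=cv2.cvtColor(p,cv2.COLOR_RGB2HSV).astype(int); H,S,V=h[...,0],h[...,1],h[...,2]
    m={"white":(S<60)&(V>150),"yellow":(H>15)&(H<32)&(S>170)&(V>170),"black":(V<45),"green":(H>50)&(H<95)&(S>80)&(V<140)}[kind]
    o=np.zeros(m.shape,np.uint8); x0,y0,x1,y1=box; o[y0:y1,x0:x1]=m[y0:y1,x0:x1]*255; return o
def blobs(m,amin=8):
    c,_=cv2.findContours(m,cv2.RETR_EXTERNAL,cv2.CHAIN_APPROX_NONE)
    return sorted([x for x in c if cv2.contourArea(x)>=amin],key=cv2.contourArea,reverse=True)
E
python3 - <<'E'
from h import *
np.set_printoptions(precision=4,suppress=True)
box={"top":{"white":(320,175,365,242),"yellow":(320,175,365,245),"green":(318,175,368,246),"black":(185,160,268,250)},
"side":{"white":(248,155,315,178),"yellow":(248,150,315,190),"green":(245,155,318,198),"black":(190,225,320,312)}}
for n in("side","top"):
    z=np.load(f"pics/{n}0.npz"); p,d=z["p"],z["d"]
    for k in("white","yellow","green","black"):
        m=mask(p,k,box[n][k])
        if k=="white": m=cv2.morphologyEx(m,cv2.MORPH_CLOSE,np.ones((5,5)))
        for c in blobs(m,3)[:3]:
            r=cv2.minAreaRect(c); b=cv2.boxPoints(r)
            zz={"white":.065,"yellow":.065,"green":.065,"black":.045}[k]
            w=onz(n,b,zz); ys,xs=np.nonzero(m); 
            mm=np.zeros(m.shape,np.uint8); cv2.drawContours(mm,[c],-1,255,-1); ys,xs=np.nonzero(mm); P=dep(n,np.c_[xs,ys],d)
            print(n,k,"px",np.round(r[0],1),np.round(r[1],1),"onplane ctr",onz(n,r[0],zz)[0],"sides",np.linalg.norm(w[1]-w[0]),np.linalg.norm(w[2]-w[1]),"ang",[round(float(np.degrees(np.arctan2(*(w[i+1]-w[i])[1::-1]))),1) for i in(0,1)],"depth med",np.median(P,0),"z",np.percentile(P[:,2],[5,95]))
            if k=="black": print(onz(n,cv2.approxPolyDP(c,6,True)[:,0],.045))
E
python3 - <<'E'
import cv2,numpy as np
a=np.load("pics/top0.npz")["p"][170:250,310:375,::-1];b=np.load("pics/side0.npz")["p"][150:200,240:320,::-1]
a=cv2.resize(a,None,fx=5,fy=5);b=cv2.resize(b,None,fx=5,fy=5);o=np.zeros((400,730,3),np.uint8);o[:,:325]=a;o[:250,330:]=b;cv2.imwrite("pics/crop1.png",o)
E
```

```text
side white px [280.9 167.9] [ 9.3 48.1] onplane ctr [ 0.5706 -0.2342  0.065 ] sides 0.16691866798614335 0.06258600433372825 ang [-167.5, 96.2] depth med [ 0.5731 -0.2312  0.067 ] z [0.0648 0.0691]
side yellow px [296.5 160.5] [ 1. 11.] onplane ctr [ 0.5229 -0.2905  0.065 ] sides 0.03851123281812691 0.007117842090359721 ang [-173.9, 94.9] depth med [ 0.5225 -0.2855  0.0672] z [0.0013 0.0703]
side yellow px [299.5 172.5] [ 1. 11.] onplane ctr [ 0.5051 -0.2107  0.065 ] sides 0.03662887762085377 0.006444506069640242 ang [-173.8, 94.5] depth med [ 0.5094 -0.2078  0.0679] z [0.0639 0.071 ]
side green px [281.3 181.2] [16.8 56.6] onplane ctr [ 0.5582 -0.1503  0.065 ] sides 0.1888655854699128 0.10229464273333616 ang [-167.0, 95.9] depth med [ 0.5671 -0.1877  0.0382] z [0.0106 0.0668]
side green px [267.  163.5] [ 1. 20.] onplane ctr [ 0.6222 -0.2587  0.065 ] sides 0.06936485473369076 0.006951276133913947 ang [-173.9, 97.9] depth med [ 0.6269 -0.2571  0.0669] z [0.0664 0.0685]
side black px [252.9 267.7] [108.7  68.6] onplane ctr [0.581  0.2239 0.045 ] sides 0.2533261049576163 0.3251347610748
[... 767 characters left out ...]
678] z [0.0635 0.072 ]
top green px [342.4 211. ] [51.9 24.2] onplane ctr [ 0.559  -0.2261  0.065 ] sides 0.08980848650235931 0.1909355153882208 ang [-75.3, -167.5] depth med [ 0.5502 -0.196   0.0605] z [0.0084 0.0712]
top green px [352.3 200.1] [31.8  4.3] onplane ctr [ 0.6004 -0.2626  0.065 ] sides 0.01615176567511592 0.11772555147681338 ang [-75.4, -167.8] depth med [ 0.602  -0.2617  0.0664] z [0.0609 0.0712]
top black px [226. 205.] [51.7 66.9] onplane ctr [0.5753 0.2004 0.045 ] sides 0.2507313735108011 0.19468769392457547 ang [-14.2, -106.6] depth med [0.5798 0.2032 0.0081] z [0.0019 0.0448]
[[0.7194 0.2553 0.045 ]
 [0.487  0.3207 0.045 ]
 [0.4361 0.1398 0.045 ]
 [0.6693 0.0812 0.045 ]]
```

View pics/crop1.png

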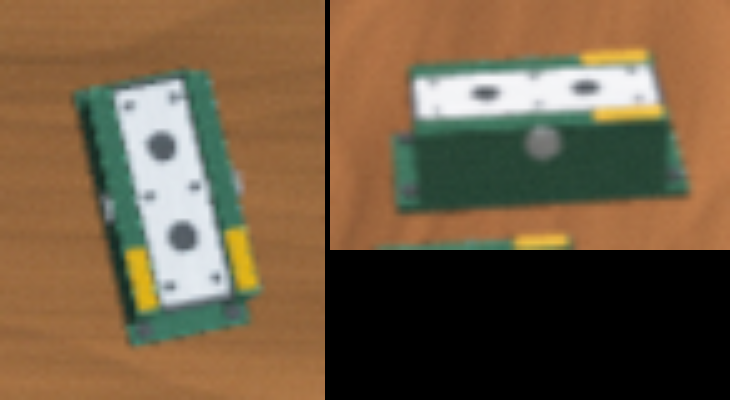

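The crop confirms it: the plate lies in the well, the yellow marks are at the lower (robot-side) end, and there is a pivot boss at mid-length. Nest centre is (0.570, -0.2325), yaw about 12.3°, with plate top at about 0.066 in both views. Tray centre is (0.578, 0.199), long axis about -15°.

```bash
cat >> h.py <<'E'
NC=np.array([.570,-.2325,0]); NY=np.radians(12.3)
def nest(x,y,z): return NC+R.from_euler("z",NY).apply([x,y,z])
def toolR(xdir,zdir):
    x=np.array(xdir)/np.linalg.norm(xdir); z=np.array(zdir)-np.dot(zdir,x)*x; z/=np.linalg.norm(z)
    return R.from_matrix(np.c_[x,np.cross(z,x),z])
def plan(p1,R1,p0=None,R0=None):
    s=get_state(); p0=s["eef_pos"] if p0 is None else p0; R0=R.from_rotvec(s["ee_rot"]) if R0 is None else R0
    rv=(R0.inv()*R1).as_rotvec(); n=int(np.ceil(np.degrees(np.linalg.norm(rv))/10.5)); 
    print("turn units",np.round(rv/np.pi,4),"deg",np.round(np.degrees(np.linalg.norm(rv)),1),"rows>=",n,"| shift after turn, units",np.round(R1.inv().apply(p1-p0)/.02,3),"| before turn",np.round(R0.inv().apply(p1-p0)/.02,3))
E
python3 - <<'E'
from h import *
s=get_state(); print(R.from_rotvec(s["ee_rot"]).as_matrix().round(3))
nx=R.from_euler("z",NY).apply([1,0,0]); ny=R.from_euler("z",NY).apply([0,1,0])
for sg in(1,-1):
    print("press",sg,nest(-.06,0,.15)); plan(nest(-.06,0,.15),toolR([0,0,-1],sg*nx))
    print("grip",sg); plan(nest(-.06,0,.15),toolR([0,0,-1],sg*ny))
E
```

```text
[[-0.     0.959  0.284]
 [ 0.001  0.284 -0.959]
 [-1.     0.    -0.001]]
press 1 [ 0.51137727 -0.24528182  0.15      ]
turn units [-4.767e-01 -3.000e-04 -3.000e-04] deg 85.8 rows>= 9 | shift after turn, units [ 4.438 13.721 20.086] | before turn [  4.453  21.035 -12.212]
grip 1
turn units [-9.767e-01  0.000e+00 -5.000e-04] deg 175.8 rows>= 17 | shift after turn, units [  4.438 -20.086  13.721] | before turn [  4.453  21.035 -12.212]
press -1 [ 0.51137727 -0.24528182  0.15      ]
turn units [ 5.233e-01 -3.000e-04  3.000e-04] deg 94.2 rows>= 9 | shift after turn, units [  4.438 -13.721 -20.086] | before turn [  4.453  21.035 -12.212]
grip -1
turn units [ 0.0233 -0.0003 -0.    ] deg 4.2 rows>= 1 | shift after turn, units [  4.438  20.086 -13.721] | before turn [  4.453  21.035 -12.212]
```

Emit:
drive_tool(
  steps=[
    [-1,0,1,-0.68,0.0233,0,0],
    [-1,0,1,-0.68,0,0,0],
    [-1,0,1,-0.68,0,0,0],
    [-1,0,1,-0.68,0,0,0],
    [-1,0,1,-0.68,0,0,0],
  ],
  newtons=40,
)

```text
clock: 0.72
eef_pos: [0.2605, -0.5091, 0.2394]
ee_rot: [1.049, 1.303, -1.049]
force: [0.5, -1.1, 0.9]
width: 0.0001
```

Emit:
drive_tool(
  steps=[
    [-1,0,1,-0.68,0,0,0],
    [-1,0,1,-0.68,0,0,0],
    [-1,0,1,-0.68,0,0,0],
    [-1,0,1,-0.68,0,0,0],
    [-1,0,1,-0.68,0,0,0],
  ],
)

```text
clock: 1.35
eef_pos: [0.3436, -0.4212, 0.2394]
ee_rot: [1.049, 1.303, -1.049]
force: [-0.2, 0.4, 0.0]
width: 0.0003
```

Emit:
drive_tool(
  steps=[
    [-1,0,1,-0.68,0,0,0],
    [-1,0,1,-0.68,0,0,0],
    [-1,0,1,-0.68,0,0,0],
    [-1,0,1,-0.68,0,0,0],
    [-1,0,1,-0.68,0,0,0],
  ],
)

```text
clock: 1.98
eef_pos: [0.4266, -0.3334, 0.2394]
ee_rot: [1.049, 1.303, -1.049]
force: [0.9, 0.8, 0.4]
width: -0.0001
```

Emit:
drive_tool(
  steps=[
    [-1,0,1,-0.68,0,0,0],
    [-1,0,1,-0.68,0,0,0],
    [-1,0,1,-0.68,0,0,0],
    [-1,0,1,-0.68,0,0,0],
    [-1,0,1,-0.68,0,0,0],
  ],
)

```text
clock: 2.6
eef_pos: [0.5096, -0.2456, 0.2393]
ee_rot: [1.049, 1.303, -1.049]
force: [0.2, 0.2, -0.3]
width: 0.0002
```

Run:
```python
from h import *
s=get_state(); print(s)
nx=R.from_euler("z",NY).apply([1,0,0])
for sg in(1,-1): plan(nest(-.06,0,.15),toolR([0,0,-1],sg*nx))
p,d=cams.snapshot("top");q,e=cams.snapshot("side")
o=np.zeros((200,600,3),np.uint8);o=np.hstack([cv2.resize(p[150:270,280:400],(480,480)),cv2.resize(q[90:200,240:320],(320,440))[:480] if 0 else cv2.resize(q[90:210,240:320],(320,480))])
cv2.imwrite("pics/a1.png",o[:,:,::-1])
```

```text
{'clock': 2.6, 'joints': array([-5.54554715e-01,  4.10079314e-01,  1.49431698e+00,  1.84773423e-05,
        1.23711822e+00,  8.00450426e-01]), 'qd': array([ 0.33999898,  0.0758363 , -0.13416333, -0.00200083,  0.05485048,
        0.3365592 ]), 'joint_efforts': array([-4.07478422e+00, -7.99981785e+01, -3.57015216e+01,  2.89867795e-02,
       -1.25965741e-01, -1.11324895e+00]), 'eef_pos': array([ 0.50963904, -0.2455519 ,  0.23934821]), 'ee_rot': array([ 1.04878698,  1.30348818, -1.04874196]), 'force': array([ 0.24765995,  0.16164018, -0.3310325 ]), 'torque': array([ 0.02885121,  0.0047457 , -0.0177863 ]), 'width': 0.0001929338864920859}
turn units [-0.4996  0.     -0.    ] deg 89.9 rows>= 9 | shift after turn, units [ 4.467 -0.005  0.088] | before turn [4.467 0.087 0.005]
turn units [ 0.5004 -0.     -0.    ] deg 90.1 rows>= 9 | shift after turn, units [ 4.467  0.005 -0.088] | before turn [4.467 0.087 0.005]
```

View pics/a1.png

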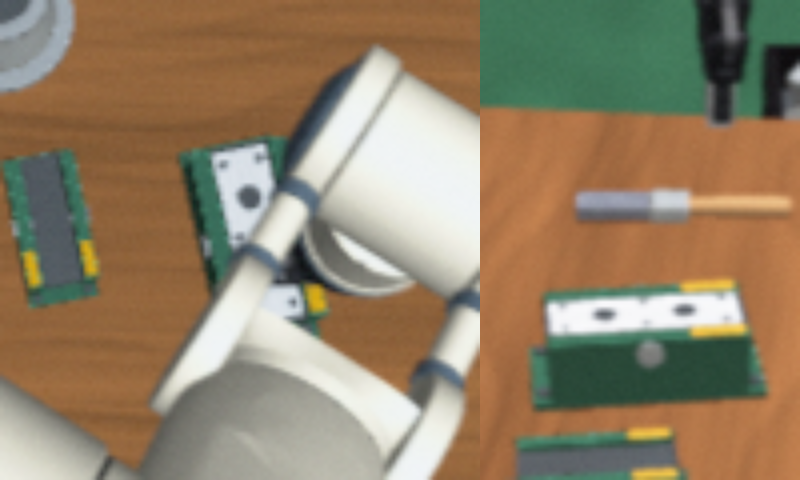

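The side view shows the fingers closed above the nest at about (722,110), and the plate still level.

Emit:
drive_tool(
  steps=[
    [-1,0.5,0.09,0,-0.0555,0,0],
    [-1,0.5,0,0,-0.0555,0,0],
    [-1,0.5,0,0,-0.0555,0,0],
    [-1,0.5,0,0,-0.0555,0,0],
    [-1,0.5,0,0,-0.0555,0,0],
  ],
)

```text
clock: 3.32
eef_pos: [0.5105, -0.2465, 0.189]
ee_rot: [0.375, 1.538, -0.375]
force: [0.3, -0.8, -0.4]
width: -0.0001
```

Emit:
drive_tool(
  steps=[
    [-1,0.5,0,0,-0.0555,0,0],
    [-1,0.5,0,0,-0.0555,0,0],
    [-1,0.5,0,0,-0.0555,0,0],
    [-1,0.5,0,0,-0.0555,0,0],
    [-1,0,0,0,0,0,0],
  ],
)

```text
clock: 3.95
eef_pos: [0.5102, -0.2464, 0.1488]
ee_rot: [-0.166, 1.565, 0.168]
force: [-0.3, -0.7, -0.2]
width: -0.0002
```

Run:
```python
from h import *
s=get_state(); print(s["joints"],s["eef_pos"],s["force"])
nx=R.from_euler("z",NY).apply([1,0,0])
plan(nest(-.06,0,.08),toolR([0,0,-1],nx))
```

```text
[-5.55188947e-01  5.17375211e-01  1.59487028e+00 -1.20972748e-04
  1.03061586e+00 -7.67800721e-01] [ 0.51018867 -0.24635935  0.14884395] [-0.28312949 -0.70653927 -0.2007669 ]
turn units [-0.0006 -0.0003 -0.0003] deg 0.1 rows>= 1 | shift after turn, units [3.442 0.04  0.07 ] | before turn [3.442 0.037 0.073]
```

Emit:
drive_tool(
  steps=[
    [-1,0.7,0.04,0.07,0,0,0],
    [-1,0.7,0,0,0,0,0],
    [-1,0.7,0,0,0,0,0],
    [-1,0.7,0,0,0,0,0],
    [-1,0.4,0,0,0,0,0],
  ],
)

```text
clock: 4.58
eef_pos: [0.5116, -0.2456, 0.0841]
ee_rot: [-0.166, 1.565, 0.168]
force: [-0.3, -0.3, 0.5]
width: -0.0001
```

Emit:
drive_tool(
  steps=[
    [-1,0.2,0,0,0,0,0],
    [-1,0.2,0,0,0,0,0],
    [-1,0.2,0,0,0,0,0],
    [-1,0.2,0,0,0,0,0],
    [-1,0.2,0,0,0,0,0],
  ],
)

```text
clock: 5.2
eef_pos: [0.5117, -0.2459, 0.0654]
ee_rot: [-0.168, 1.565, 0.167]
force: [-4.3, -1.6, 5.9]
width: 0.0002
```

Pressing, with about 6 N, which matches the rest's friction.

Emit:
drive_tool(
  steps=[
    [-1,0.15,0,0,0,0,0],
    [-1,0.15,0,0,0,0,0],
    [-1,0.15,0,0,0,0,0],
    [-1,0.15,0,0,0,0,0],
    [-1,0.1,0,0,0,0,0],
  ],
)

```text
clock: 5.82
eef_pos: [0.5124, -0.2459, 0.0515]
ee_rot: [-0.168, 1.563, 0.167]
force: [0.8, 0.8, 6.2]
width: -0.0001
```

Emit:
drive_tool(
  steps=[
    [-1,0.1,0,0,0,0,0],
    [-1,0.1,0,0,0,0,0],
    [-1,0.05,0,0,0,0,0],
    [-1,0.05,0,0,0,0,0],
    [-1,0,0,0,0,0,0],
  ],
)

```text
clock: 6.45
eef_pos: [0.5124, -0.246, 0.0456]
ee_rot: [-0.168, 1.563, 0.167]
force: [0.9, -0.4, 3.7]
width: -0.0001
```

Emit:
drive_tool(
  steps=[
    [-1,0.1,0,0,0,0,0],
    [-1,0.1,0,0,0,0,0],
    [-1,0.05,0,0,0,0,0],
    [-1,0.05,0,0,0,0,0],
    [-1,0,0,0,0,0,0],
  ],
)

```text
clock: 7.08
eef_pos: [0.5132, -0.2461, 0.0425]
ee_rot: [-0.169, 1.561, 0.165]
force: [-10.4, 8.6, 63.3]
width: -0.0003
```

At the stop: 63 N, and the tip height of 34.5 mm matches full tip. Retreat and look.

Emit:
drive_tool(
  steps=[
    [-1,-0.2,0,0,0,0,0],
    [-1,-0.8,0,0,0,0,0],
    [-1,-1,0,0,0,0,0],
    [-1,-1,0,0,0,0,0],
    [-1,-1,0,0,0,0,0],
  ],
)

```text
clock: 7.7
eef_pos: [0.5119, -0.2457, 0.1204]
ee_rot: [-0.167, 1.564, 0.167]
force: [-0.4, 0.1, 0.1]
width: -0.0001
```

Emit:
drive_tool(
  steps=[
    [0,-1,0,0,0.0555,0,0],
    [0.5,-1,0,0,0.0555,0,0],
    [0.5,-1,0,0,0.0555,0,0],
    [0.5,-1,0,0,0.0555,0,0],
    [0.5,-1,0,0,0.0555,0,0],
  ],
)

```text
clock: 8.32
eef_pos: [0.5118, -0.2456, 0.2205]
ee_rot: [0.52, 1.507, -0.52]
force: [0.1, 0.1, -0.7]
width: 0.0642
```

Run:
```python
from h import *
np.set_printoptions(precision=4,suppress=True)
s=get_state(); print(s["joints"],s["eef_pos"],s["width"])
p,d=cams.snapshot("top");q,e=cams.snapshot("side"); np.savez("pics/b.npz",p=p,d=d,q=q,e=e)
o=np.hstack([cv2.resize(p[150:270,290:390],(400,480)),cv2.resize(q[110:210,240:320],(384,480))])
cv2.imwrite("pics/b1.png",o[:,:,::-1])
```

```text
[-0.5527  0.4325  1.5138  0.      1.1952  0.1118] [ 0.5118 -0.2456  0.2205] 0.06416374157351315
```

View pics/b1.png

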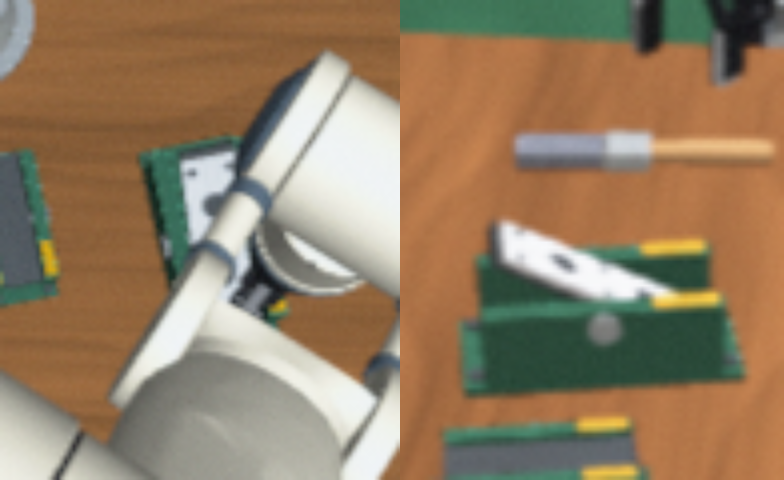

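The side crop shows the plate tipped fully, its raised left end at crop (495,235), i.e. side pixel about (260,158). The top camera is partly blocked by the arm. I'll check the raised end with the side depth and the visible top-view corner.

Run:
```python
from h import *
np.set_printoptions(precision=4,suppress=True)
z=np.load("pics/b.npz")
def proj(n,P):
    m=cams.camera_model(n); f=210/np.tan(np.radians(m["vertical_fov"]/2)); c=(np.array(P)-m["T"][:3,3])@m["T"][:3,:3]
    return np.c_[m["cx"]+f*c[:,0]/-c[:,2],m["cy"]+f*c[:,1]/c[:,2]]
C=[nest(.0659,.025,.1022),nest(.0659,-.025,.1022)]
print("pred corners side",proj("side",C),"top",proj("top",C))
L=R.from_euler("z",-NY)
m=mask(z["q"],"white",(255,150,305,176)); c=blobs(m)[0]; mm=np.zeros_like(m); cv2.drawContours(mm,[c],-1,255,-1); mm=cv2.erode(mm,np.ones((3,3)))
ys,xs=np.nonzero(mm); P=L.apply(dep("side",np.c_[xs,ys],z["e"])-NC); print("N",len(P))
A=np.linalg.lstsq(np.c_[P[:,:2],np.ones(len(P))],P[:,2],rcond=None)[0]; print("plane z=ax+by+c",A,"angle",np.arctan(A[0]),"pred top c",.056+.009/np.cos(.5))
b=blobs(m)[0][:,0]; i=[b[:,0].argmin(),(b[:,1]-0.0*b[:,0]).argmin()]; print("side white extreme",b[i], cv2.approxPolyDP(c,2,True)[:,0].tolist())
m2=mask(z["p"],"white",(325,175,352,200)); c2=blobs(m2)[0]; print("top poly",cv2.approxPolyDP(c2,1.5,True)[:,0].tolist())
```

```text
pred corners side [[261.4124 163.2016]
 [260.7542 155.8806]] top [[334.9721 189.7147]
 [348.5906 187.1223]]
N 157
plane z=ax+by+c [0.4911 0.5351 0.0677] angle 0.4565097568978238 pred top c 0.06625544534592094
side white extreme [[261 156]
 [261 156]] [[261, 156], [261, 163], [281, 172], [296, 170]]
top poly [[348, 188], [335, 190], [336, 199], [345, 198]]
```

The predicted raised-end corners match both views within 1 px: side (261,156)/(261,163), top (348,188)/(335,190). Next is the pre-grasp, 35 mm off along the normal.

```bash
cat >> h.py <<'E'
Y=R.from_euler("z",NY); N=Y.apply([-np.sin(.5),0,np.cos(.5)]); GR=toolR(-N,Y.apply([0,-1,0]))
def grip(back,s=.066): return nest(-.0029+s*np.cos(.5),0,.0613+s*np.sin(.5))+N*back
E
python3 - <<'E'
from h import *
V=toolR([0,0,-1],Y.apply([0,-1,0])); s=get_state()
plan(s["eef_pos"],V); print("then"); print(grip(.04)); plan(grip(.04),GR,R0=V)
E
```

```text
turn units [ 0.2208  0.001  -0.0005] deg 39.7 rows>= 4 | shift after turn, units [0. 0. 0.] | before turn [0. 0. 0.]
then
[ 0.60502066 -0.22486426  0.12804539]
turn units [0.     0.     0.1592] deg 28.6 rows>= 3 | shift after turn, units [ 6.377  1.913 -0.058] | before turn [ 4.68   4.736 -0.058]
```

Emit:
drive_tool(
  steps=[
    [0.5,0,0,0,0.0552,0,0],
    [0.5,0,0,0,0.0552,0,0],
    [0.5,0,0,0,0.0552,0,0],
    [0.5,0,0,0,0.0552,0,0],
    [0.5,0,0,0,0,0,0.0531],
  ],
)

```text
clock: 9.05
eef_pos: [0.5135, -0.2453, 0.2187]
ee_rot: [1.137, 1.194, -0.919]
force: [1.4, 0.6, -0.5]
width: 0.064
```

Emit:
drive_tool(
  steps=[
    [0.5,0,0,0,0,0,0.0531],
    [0.5,0,0,0,0,0,0.0531],
    [0.5,0,1,-0.06,0,0,0],
    [0.5,0.5,0.9,0,0,0,0],
    [0.5,0.9,0,0,0,0,0],
  ],
)

```text
clock: 9.68
eef_pos: [0.5583, -0.2336, 0.2121]
ee_rot: [1.279, 0.979, -0.671]
force: [-0.9, -0.7, -0.8]
width: 0.0641
```

Emit:
drive_tool(
  steps=[
    [0.5,1,0,0,0,0,0],
    [0.5,1,0,0,0,0,0],
    [0.5,1,0,0,0,0,0],
    [0.5,1,0,0,0,0,0],
    [0.5,0.9,0,0,0,0,0],
  ],
)

```text
clock: 10.3
eef_pos: [0.6025, -0.2231, 0.124]
ee_rot: [1.282, 0.98, -0.674]
force: [0.0, 0.3, -0.4]
width: 0.064
```

Run:
```python
from h import *
s=get_state(); print(s["joints"],s["eef_pos"],s["width"],s["force"]); plan(grip(.04),GR)
q,e=cams.snapshot("side"); np.savez("pics/c.npz",q=q,e=e)
cv2.imwrite("pics/c1.png",cv2.resize(q[110:200,240:320],(640,720),interpolation=cv2.INTER_CUBIC)[:600,:,::-1])
```

```text
[-0.63070643  0.56099631  1.76104365  0.67949621  0.59682152  0.19208515] [ 0.60254989 -0.22305272  0.12403296] 0.06401349117113349 [ 0.00584282  0.25446201 -0.36338049]
turn units [ 0.0014 -0.0017  0.0044] deg 0.9 rows>= 1 | shift after turn, units [-0.127  0.185  0.115] | before turn [-0.131  0.183  0.115]
```

View pics/c1.png

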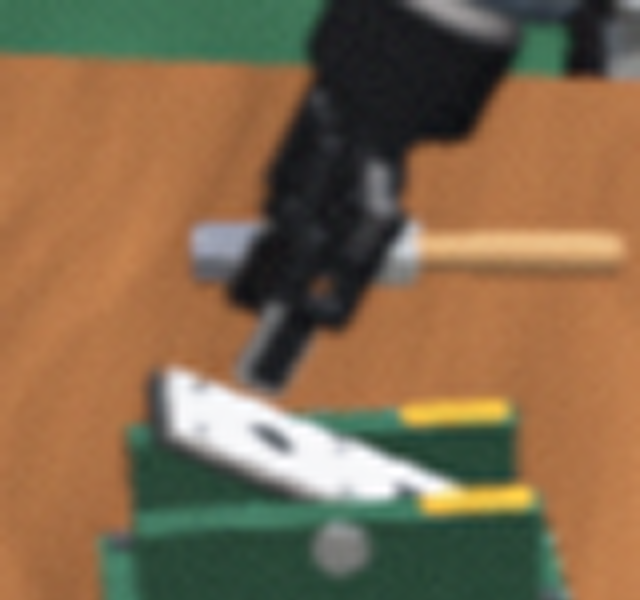

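The crop shows the gripper tilted along the plate's normal over the raised end. The near fingertip's lower edge runs from crop (238,375) to (283,392), i.e. side pixels about (270,157) to (275.5,159). I'll check the tip reach against projections.

Run:
```python
from h import *
s=get_state(); Rt=R.from_rotvec(s["ee_rot"]); 
m=cams.camera_model("side"); f=210/np.tan(np.radians(m["vertical_fov"]/2))
z=np.load("pics/c.npz")
for t in(0,.004,.008):
  for zz in(-.033,-.046):
    P=np.array([s["eef_pos"]+Rt.apply([t,y,zz]) for y in(.011,-.011)]); c=(P-m["T"][:3,3])@m["T"][:3,:3]
    uv=np.c_[m["cx"]+f*c[:,0]/-c[:,2],m["cy"]+f*c[:,1]/c[:,2]]; print(t,zz,"crop",np.round((uv+.5-[240,110])*8-.5).tolist())
# depth of finger pixels in tool frame
V,U=np.mgrid[145:162,266:282]; uv=np.c_[U.ravel(),V.ravel()]
P=Rt.inv().apply(dep("side",uv,z["e"])-s["eef_pos"]); k=(abs(P[:,1])<.02)&(abs(P[:,2])<.06)&(P[:,0]<.02)
q=P[k]*1000; print(k.sum()); print(np.round(q[np.argsort(-q[:,0])][:14],1))
```

```text
0 -0.033 crop [[229.0, 384.0], [278.0, 404.0]]
0 -0.046 crop [[231.0, 400.0], [280.0, 420.0]]
0.004 -0.033 crop [[225.0, 392.0], [273.0, 412.0]]
0.004 -0.046 crop [[227.0, 408.0], [276.0, 428.0]]
0.008 -0.033 crop [[220.0, 400.0], [269.0, 420.0]]
0.008 -0.046 crop [[222.0, 416.0], [272.0, 436.0]]
120
[[ -1.2   3.4  37.9]
 [ -1.4   7.5  34.2]
 [ -1.7  -3.7  35.5]
 [ -2.1  -1.4 -36.8]
 [ -2.8  -4.7 -35.5]
 [ -2.8   9.4 -32.8]
 [ -2.9  10.  -40.1]
 [ -3.    6.3 -37.5]
 [ -3.   -6.8  35.6]
 [ -5.2   4.  -39.4]
 [ -5.3  -6.9 -37.9]
 [ -5.3   2.1  31.7]
 [ -5.7   5.8  35.3]
 [ -6.2  10.1  30.9]]
```

Emit:
drive_tool(
  steps=[
    [0.5,0,0.18,0.11,0.0014,-0.0017,0.0044],
    [0.5,0.5,0,0,0,0,0],
    [0.5,0.5,0,0,0,0,0],
    [0.5,0.5,0,0,0,0,0],
    [0.5,0.2,0,0,0,0,0],
  ],
)

```text
clock: 10.98
eef_pos: [0.6217, -0.221, 0.0965]
ee_rot: [1.29, 0.966, -0.669]
force: [1.1, 0.3, 0.8]
width: 0.064
```

Run:
```python
from h import *
s=get_state(); print(s["eef_pos"],s["width"],s["force"]); plan(grip(0),GR)
```

```text
[ 0.62173982 -0.22096879  0.09647643] 0.06397541545998202 [1.14952976 0.30391103 0.78739846]
turn units [-0.0001 -0.0001  0.    ] deg 0.0 rows>= 1 | shift after turn, units [0.203 0.004 0.012] | before turn [0.203 0.004 0.012]
```

Emit:
drive_tool(
  steps=[
    [0.5,0.2,0,0,0,0,0],
    [0,0,0,0,0,0,0],
    [-0.2,0,0,0,0,0,0],
    [-0.2,0,0,0,0,0,0],
    [-0.2,0,0,0,0,0,0],
  ],
  newtons=40,
)

```text
clock: 11.6
eef_pos: [0.6234, -0.2208, 0.0938]
ee_rot: [1.29, 0.965, -0.669]
force: [1.5, -0.3, -2.4]
width: 0.0487
```

Run:
```python
from h import *
s=get_state(); print(s["eef_pos"],s["width"],s["force"],s["torque"]); plan(grip(0),GR)
q,e=cams.snapshot("side"); np.savez("pics/d.npz",q=q,e=e)
cv2.imwrite("pics/d1.png",cv2.resize(q[130:190,240:320],(800,600),interpolation=cv2.INTER_CUBIC)[:,:,::-1])
```

```text
[ 0.62344512 -0.22077783  0.09379148] 0.04870518182001715 [ 1.52310342 -0.28570106 -2.43869392] [-0.09673865  0.37114534 -0.02843677]
turn units [-0.0001  0.0001 -0.0001] deg 0.0 rows>= 1 | shift after turn, units [ 0.045 -0.007  0.003] | before turn [ 0.045 -0.007  0.003]
```

View pics/d1.png

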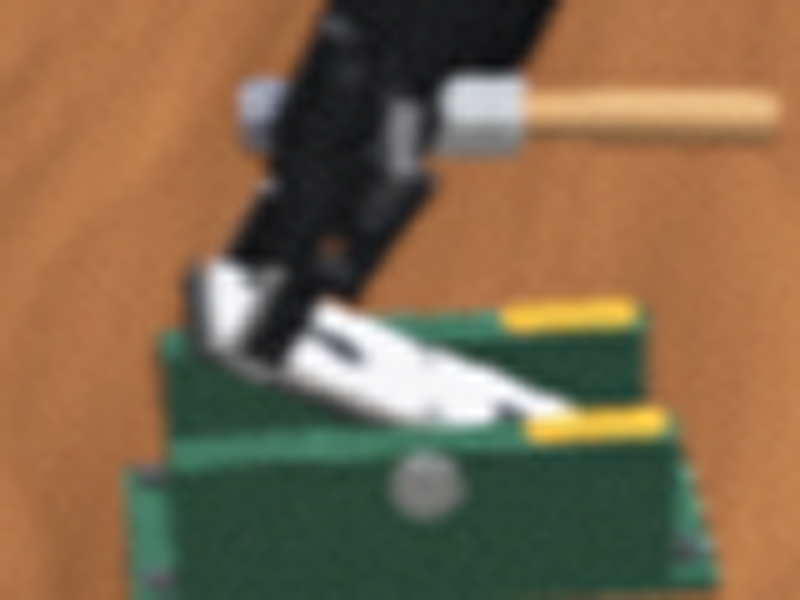

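The near fingertip, at crop (265,360), ends about at the plate's lower edge, clear of the bar. Firming the grip and lifting along the normal.

Emit:
drive_tool(
  steps=[
    [-0.3,0,0,0,0,0,0],
    [-0.3,0,0,0,0,0,0],
    [-0.3,-0.1,0,0,0,0,0],
    [-0.3,-0.15,0,0,0,0,0],
    [-0.3,-0.25,0,0,0,0,0],
  ],
  newtons=80,
)

```text
clock: 12.28
eef_pos: [0.6187, -0.2219, 0.1027]
ee_rot: [1.29, 0.965, -0.669]
force: [0.3, 0.4, -0.8]
width: 0.0469
```

Emit:
drive_tool(
  steps=[
    [-0.3,-0.3,0,0,0,0,0],
    [-0.3,-0.4,0,0,0,0,0],
    [-0.3,-0.4,0,0,0,0,0],
    [-0.3,-0.4,0,0,0,0,0],
    [-0.3,0,0,0,0,0,0],
  ],
)

```text
clock: 12.9
eef_pos: [0.6047, -0.2252, 0.1296]
ee_rot: [1.289, 0.964, -0.668]
force: [-0.8, 0.4, -1.4]
width: 0.0473
```

Run:
```python
from h import *
s=get_state(); print(s["eef_pos"],s["width"],s["force"],s["torque"])
q,e=cams.snapshot("side"); np.savez("pics/e.npz",q=q,e=e)
cv2.imwrite("pics/e1.png",cv2.resize(q[130:190,240:320],(800,600),interpolation=cv2.INTER_CUBIC)[:,:,::-1])
```

```text
[ 0.60471713 -0.22518473  0.12956961] 0.04728748458117315 [-0.75215629  0.43834504 -1.44227457] [-0.07461889  0.2033356  -0.02260414]
```

View pics/e1.png

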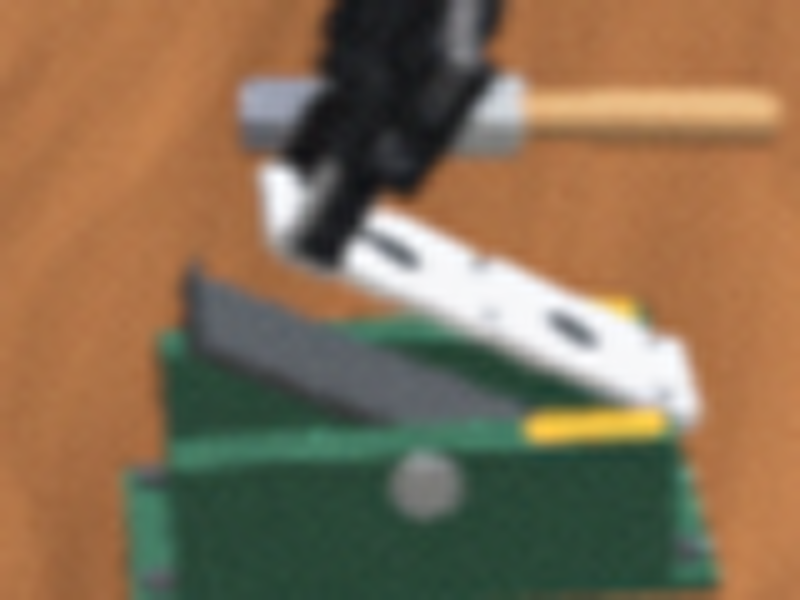

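The plate is held parallel to the empty rest, clear of the lips. Lifting up, levelling and turning.

Emit:
drive_tool(
  steps=[
    [-0.3,-0.6,0.33,0,0,0,0],
    [-0.3,-0.88,0.48,0,0,0,0],
    [-0.3,-0.88,0.48,0,0,0,0],
    [-0.3,-0.88,0.48,0,0,0,0],
    [-0.3,-0.88,0.48,0,0,0,0],
  ],
)

```text
clock: 13.58
eef_pos: [0.6046, -0.2249, 0.224]
ee_rot: [1.289, 0.965, -0.669]
force: [-0.3, 0.6, -1.9]
width: 0.0471
```

Emit:
drive_tool(
  steps=[
    [-0.3,0,0,0,0,0,-0.04],
    [-0.3,0,0,0,0,0,-0.04],
    [-0.3,0,0,0,0,0,-0.04],
    [-0.3,0,0,0,0,0,-0.039],
    [-0.3,0,0,0,0,0,0],
  ],
)

```text
clock: 14.2
eef_pos: [0.6061, -0.2245, 0.223]
ee_rot: [1.049, 1.301, -1.049]
force: [-0.3, -0.0, -2.3]
width: 0.0471
```

```bash
cat >> h.py <<'E'
TY=np.radians(-15); TX=np.array([np.cos(TY),np.sin(TY),0]); PV=toolR([0,0,-1],[np.sin(TY),-np.cos(TY),0])
def tray(z): return np.array([.578,.199,z])+.066*TX
E
python3 - <<'E'
from h import *
s=get_state(); print(s["joints"],s["eef_pos"],s["width"],s["force"]); print(tray(.22)); plan(tray(.22),PV)
E
```

```text
[-4.46900644e-01  5.37736870e-01  1.31107915e+00 -2.06804688e-04
  1.29087499e+00  9.08504803e-01] [ 0.60610486 -0.22445003  0.22300218] 0.04712190122994856 [-0.31063467 -0.00500484 -2.25869091]
[0.6417511  0.18191794 0.22      ]
turn units [ 0.1519  0.0003 -0.0005] deg 27.3 rows>= 3 | shift after turn, units [  0.15   -3.537 -20.087] | before turn [  0.133   6.085 -19.468]
```

Emit:
drive_tool(
  steps=[
    [-0.3,0,0,0,0.038,0,0],
    [-0.3,0,0,0,0.038,0,0],
    [-0.3,0,0,0,0.038,0,0],
    [-0.3,0,0,0,0.038,0,0],
    [-0.3,0,-0.1,-0.5,0,0,0],
  ],
)

```text
clock: 14.82
eef_pos: [0.6048, -0.215, 0.223]
ee_rot: [1.403, 1.071, -1.399]
force: [-0.3, 0.8, -1.6]
width: 0.0469
```

Emit:
drive_tool(
  steps=[
    [-0.3,0,-0.18,-1,0,0,0],
    [-0.3,0,-0.18,-1,0,0,0],
    [-0.3,0,-0.18,-1,0,0,0],
    [-0.3,0,-0.18,-1,0,0,0],
    [-0.3,0,-0.18,-1,0,0,0],
  ],
)

```text
clock: 15.45
eef_pos: [0.6141, -0.1118, 0.2227]
ee_rot: [1.401, 1.073, -1.399]
force: [-0.2, -0.5, -1.6]
width: 0.0471
```

Emit:
drive_tool(
  steps=[
    [-0.3,0,-0.18,-1,0,0,0],
    [-0.3,0,-0.18,-1,0,0,0],
    [-0.3,0,-0.18,-1,0,0,0],
    [-0.3,0,-0.18,-1,0,0,0],
    [-0.3,0,-0.18,-1,0,0,0],
  ],
)

```text
clock: 16.08
eef_pos: [0.6227, -0.0109, 0.2227]
ee_rot: [1.401, 1.072, -1.4]
force: [1.6, -0.5, -2.1]
width: 0.0471
```

Emit:
drive_tool(
  steps=[
    [-0.3,0,-0.18,-1,0,0,0],
    [-0.3,0,-0.18,-1,0,0,0],
    [-0.3,0,-0.18,-1,0,0,0],
    [-0.3,0,-0.18,-1,0,0,0],
    [-0.3,0,-0.18,-1,0,0,0],
  ],
)

```text
clock: 16.7
eef_pos: [0.6314, 0.0904, 0.2228]
ee_rot: [1.401, 1.072, -1.4]
force: [0.6, -0.4, -1.6]
width: 0.0469
```

Emit:
drive_tool(
  steps=[
    [-0.3,0,-0.18,-1,0,0,0],
    [-0.3,0,-0.18,-1,0,0,0],
    [-0.3,0,-0.18,-1,0,0,0],
    [-0.3,0,-0.18,-1,0,0,0],
    [-0.3,0,0,-0.55,0,0,0],
  ],
)

```text
clock: 17.32
eef_pos: [0.6411, 0.1821, 0.2227]
ee_rot: [1.4, 1.073, -1.399]
force: [-0.5, 0.0, -1.4]
width: 0.0476
```

Run:
```python
from h import *
s=get_state(); print(s["joints"],s["eef_pos"],s["width"],s["force"]); plan(tray(.10),PV)
q,e=cams.snapshot("side");p,d=cams.snapshot("top")
cv2.imwrite("pics/f1.png",np.hstack([cv2.resize(q[150:330,170:340],(453,480)),cv2.resize(p[150:260,185:265],(347,480))])[:,:,::-1])
```

```text
[ 1.87184800e-01  5.67048639e-01  1.25553950e+00 -5.11364580e-05
  1.31805691e+00  2.02031533e+00] [0.6411005  0.18206888 0.22274334] 0.04755726357400378 [-0.53294068  0.04452891 -1.38443773]
turn units [-0.0002 -0.0001 -0.0003] deg 0.1 rows>= 1 | shift after turn, units [ 6.137e+00  3.300e-02 -1.000e-03] | before turn [6.137e+00 2.800e-02 1.000e-03]
```

View pics/f1.png

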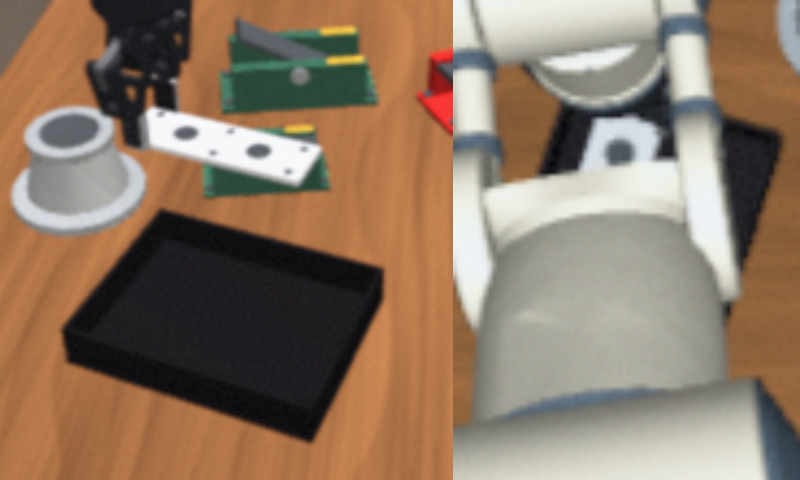

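The plate hangs level-looking above the tray (left half, around (235,148)), along the tray's long side; the rest stays tipped. I'll measure its level and its height below the TCP.

Run:
```python
from h import *
np.set_printoptions(precision=4,suppress=True)
q,e=cams.snapshot("side"); s=get_state(); m=mask(q,"white",(222,185,295,222)); m=cv2.morphologyEx(m,cv2.MORPH_OPEN,np.ones((3,3))); c=blobs(m)[0]
mm=np.zeros_like(m);cv2.drawContours(mm,[c],-1,255,-1);mm=cv2.erode(mm,np.ones((3,3)));ys,xs=np.nonzero(mm)
P=dep("side",np.c_[xs,ys],e)-s["eef_pos"]; P=R.from_euler("z",-TY).apply(P); P=P[abs(P[:,2]-np.median(P[:,2]))<.012]
print(len(P),"x range",P[:,0].min(),P[:,0].max(),"y mid",np.median(P[:,1])); print("z=ax+by+c",np.linalg.lstsq(np.c_[P[:,:2],np.ones(len(P))],P[:,2],rcond=None)[0])
```

```text
839 x range -0.14647302842426216 0.010596416493070844 y mid 0.0025535950251284506
z=ax+by+c [0.014  0.0002 0.0028]
```

Emit:
drive_tool(
  steps=[
    [-0.3,0.6,0.03,0,0,0,0],
    [-0.3,1,0,0,0,0,0],
    [-0.3,1,0,0,0,0,0],
    [-0.3,1,0,0,0,0,0],
    [-0.3,1,0,0,0,0,0],
  ],
)

```text
clock: 18.1
eef_pos: [0.6414, 0.1796, 0.1293]
ee_rot: [1.401, 1.072, -1.401]
force: [0.2, 0.7, -1.8]
width: 0.0468
```

Emit:
drive_tool(
  steps=[
    [-0.3,1,0,0,0,0,0],
    [-0.3,1,0,0,0,0,0],
    [-0.3,1,0,0,0,0,0],
    [-0.3,1,0,0,0,0,0],
    [-0.3,0.8,0,0,0,0,0],
  ],
)

```text
clock: 18.73
eef_pos: [0.6415, 0.18, 0.0333]
ee_rot: [1.401, 1.073, -1.401]
force: [0.5, 0.1, -2.0]
width: 0.0472
```

Emit:
drive_tool(
  steps=[
    [-0.3,0.3,0,0,0,0,0],
    [-0.3,0.3,0,0,0,0,0],
    [-0.3,0.15,0,0,0,0,0],
    [-0.3,0.05,0,0,0,0,0],
    [-0.3,0,0,0,0,0,0],
  ],
)

```text
clock: 19.35
eef_pos: [0.6419, 0.1806, 0.019]
ee_rot: [1.401, 1.072, -1.399]
force: [-0.2, -0.1, -1.1]
width: 0.0469
```

Emit:
drive_tool(
  steps=[
    [-0.3,0.1,0,0,0,0,0],
    [-0.3,0.1,0,0,0,0,0],
    [-0.3,0.08,0,0,0,0,0],
    [-0.3,0.05,0,0,0,0,0],
    [-0.3,0,0,0,0,0,0],
  ],
)

```text
clock: 19.98
eef_pos: [0.6418, 0.1804, 0.0121]
ee_rot: [1.401, 1.073, -1.4]
force: [0.2, 0.3, -1.8]
width: 0.0467
```

Emit:
drive_tool(
  steps=[
    [-0.3,0.04,0,0,0,0,0],
    [-0.3,0.03,0,0,0,0,0],
    [-0.3,0.03,0,0,0,0,0],
    [-0.3,0,0,0,0,0,0],
    [-0.3,0,0,0,0,0,0],
  ],
)

```text
clock: 20.6
eef_pos: [0.6419, 0.1805, 0.0116]
ee_rot: [1.401, 1.072, -1.399]
force: [-7.8, -1.0, 21.8]
width: 0.0471
```

Run:
```python
from h import *
np.set_printoptions(precision=4,suppress=True)
s=get_state(); Z=R.from_euler("z",-TY); print(Z.apply(s["force"]),Z.apply(s["torque"]),s["eef_pos"])
q,e=cams.snapshot("side"); m=mask(q,"white",(190,225,320,312)); c=max(blobs(m),key=cv2.contourArea)
mm=np.zeros_like(m);cv2.drawContours(mm,[c],-1,255,-1);mm=cv2.erode(mm,np.ones((3,3)));ys,xs=np.nonzero(mm)
P=dep("side",np.c_[xs,ys],e)-s["eef_pos"]*[1,1,0]; P=Z.apply(P);P=P[abs(P[:,2]-np.median(P[:,2]))<.012]
print(len(P),P[:,0].min(),P[:,0].max(),"z=ax+by+c",np.linalg.lstsq(np.c_[P[:,:2],np.ones(len(P))],P[:,2],rcond=None)[0])
cv2.imwrite("pics/g1.png",cv2.resize(q[210:310,190:320],(780,600),interpolation=cv2.INTER_CUBIC)[:,:,::-1])
```

```text
[-7.3091 -3.027  21.8259] [-0.7518  1.1311  0.0008] [0.6419 0.1805 0.0116]
732 -0.1459103928231222 0.010549099344573161 z=ax+by+c [0.0004 0.0126 0.0143]
```

View pics/g1.png

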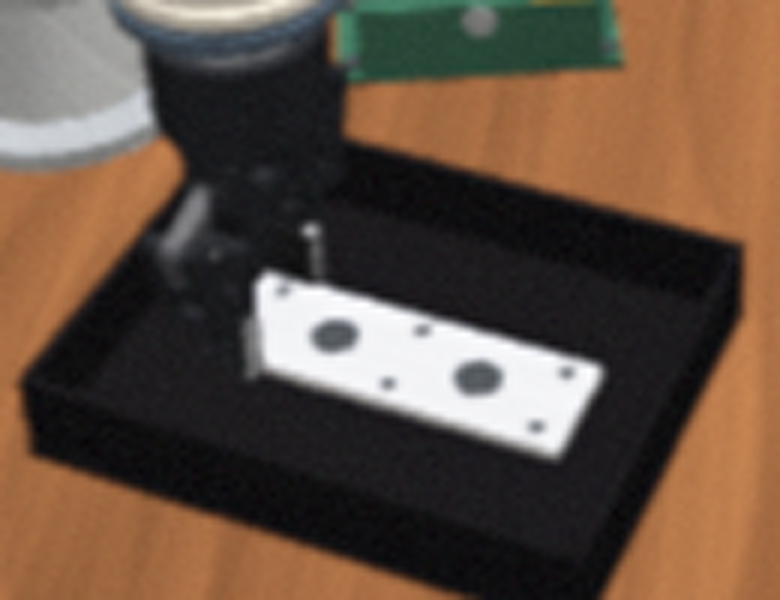

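The plate lies level at floor height, with its top at 14 mm against 12 mm when resting, over the tray floor from crop (255,275) to (600,450). Easing the grip, then opening.

Emit:
drive_tool(
  steps=[
    [-0.1,0,0,0,0,0,0],
    [0.1,0,0,0,0,0,0],
    [0.2,0,0,0,0,0,0],
    [0.35,0,0,0,0,0,0],
    [0.5,0,0,0,0,0,0],
  ],
  newtons=20,
)

```text
clock: 21.28
eef_pos: [0.6418, 0.1805, 0.01]
ee_rot: [1.401, 1.073, -1.4]
force: [-0.5, 1.0, 0.2]
width: 0.064
```

Emit:
drive_tool(
  steps=[
    [0.5,0,0,0,0,0,0],
    [0.5,-0.2,0,0,0,0,0],
    [0.5,-0.4,0,0,0,0,0],
    [0.5,-0.8,0,0,0,0,0],
    [0.5,-1,0,0,0,0,0],
  ],
)

```text
clock: 21.9
eef_pos: [0.6418, 0.1805, 0.0597]
ee_rot: [1.401, 1.072, -1.399]
force: [0.2, -0.4, -0.4]
width: 0.064
```

Emit:
drive_tool(
  steps=[
    [0.5,-1,0,0,0,0,0],
    [0.5,-1,0,0,0,0,0],
    [0.5,-1,0,0,0,0,0],
    [0.5,-1,0,0,0,0,0],
    [0.5,-1,0,0,0,0,0],
  ],
)

```text
clock: 22.52
eef_pos: [0.6417, 0.1805, 0.1602]
ee_rot: [1.402, 1.072, -1.399]
force: [0.5, 1.4, -0.3]
width: 0.0642
```

Emit:
drive_tool(
  steps=[
    [0.5,-1,0,0,0,0,0],
    [0.5,-0.5,0,0,0,0,0],
    [0.5,0,0,0,0,0,0],
    [0.5,0,0,0,0,0,0],
    [0.5,0,0,0,0,0,0],
  ],
)

```text
clock: 23.15
eef_pos: [0.6413, 0.1804, 0.1874]
ee_rot: [1.4, 1.073, -1.401]
force: [-1.1, -0.3, 0.1]
width: 0.0641
```

Run:
```python
from h import *
np.set_printoptions(precision=4,suppress=True)
s=get_state(); Z=R.from_euler("z",-TY); print(s["eef_pos"],s["force"],s["width"],s["qd"])
q,e=cams.snapshot("side"); m=mask(q,"white",(190,225,320,312)); c=max(blobs(m),key=cv2.contourArea)
mm=np.zeros_like(m);cv2.drawContours(mm,[c],-1,255,-1);mm=cv2.erode(mm,np.ones((3,3)));ys,xs=np.nonzero(mm)
P=dep("side",np.c_[xs,ys],e)-[.578,.199,0]; P=Z.apply(P);P=P[abs(P[:,2]-np.median(P[:,2]))<.012]
print(len(P),P.min(0),P.max(0),"z=ax+by+c",np.linalg.lstsq(np.c_[P[:,:2],np.ones(len(P))],P[:,2],rcond=None)[0])
cv2.imwrite("pics/h1.png",q[:,:,::-1])
```

```text
[0.6413 0.1804 0.1874] [-1.1388 -0.3307  0.0537] 0.06410845351093442 [-0.0013  0.001  -0.0032 -0.0001  0.0017  0.0006]
794 [-0.0794 -0.0256  0.0102] [0.0773 0.0258 0.0177] z=ax+by+c [0.0001 0.0088 0.014 ]
```

View pics/h1.png

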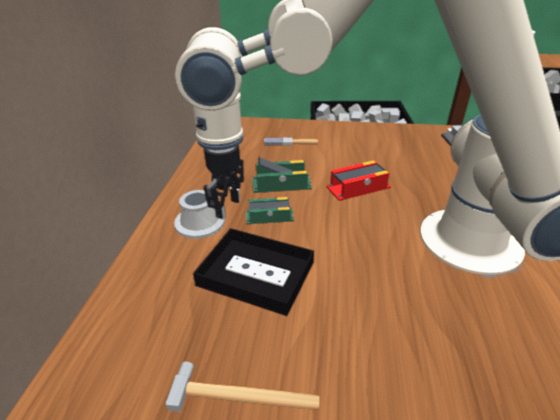

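```bash
python3 -c "
from plant import close_job; print(close_job())"
```

```text
the job is handed in; nothing more can be done
None
```

The cover plate lies flat and released on the tray floor, and the job was handed in at about 23 s of the 58 s allowed.

- **Tipping:** I pressed the plate's yellow-marked end with shut fingers until it met the stop. Force rose to about 63 N with the tip 34.5 mm above the bench, against 34.6 mm expected. After I backed off, the rest stayed tipped.
- **Lifting:** I gripped the raised end along the plate's normal at 80 N, lifted it off the rest along that normal, then raised and levelled it.
- **Setting down:** I lowered it into the tray until I felt about 22 N of contact, then let go.
- **Last checks:** The plate is centred in the tray to within about 2 mm and level along its length. Its top read 14 mm both before and after release, so it did not drop measurably. The gripper is open and clear, with wrist force about 1 N. The hammer, brush, casting and look-alikes appear in the last side picture where they were at the start.
- **Small disagreements:**
  - The plate's top should be at 12 mm, and 14 mm is within the 2 mm calibration.
  - The depth fit showed a slight cross-tilt of about 0.009, which I put down to depth noise.
  - The finger opening read 47 to 49 mm on the 50 mm wide plate.

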